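# Set and lock the try square, then lay the offcut in it

## Robot

A 6-joint arm with a two-finger parallel gripper is mounted at the origin on a cart in front of the work surface, level with it; the furniture and walls round the work are solid. World frame = base frame: x ahead of the robot, y to its left, z up, the work surface at z = 0. Lengths are in m, angles in rad, forces in N, time in s.
With the tool pointing down it reaches from about 0.35 to 0.975 m from the base axis. Payload 4.9 kg.
Tool frame: the origin (TCP) lies midway between the tips of the shut fingers; the grasp point (between the pads) lies 19 mm behind it (ctrl.pinch_z is the distance from the TCP to the grasp point, in m); z points along the fingers, y is the line along which they close (so a half turn about z gives the same grasp; the last joint's range is limited). The gripper opens to 85 mm and grips with 20 to 120 N. Pads are 22 mm wide; open, the fingers measure 114 mm over their backs; the gripper's body (76 mm by 85 mm) begins 54 mm behind the grasp point. The pads swing forward as they close: fully open they stand 13 mm farther back than shut.
Start: joints at [-1.312, 0.053, 1.613, -0, 1.476, -0.119], TCP at [0.231, -0.581, 0.204] pointing down, gripper open.
Joint ranges: [-3.01, 3.01], [-1.01, 2.22], [0.06, 2.58], [-1.02, 4.17], [0.09, 2.62], [-3.14, 3.14]. Speed limits (rad/s): [2.57, 2.57, 3.14, 3.14, 3.14, 3.14].

## Interface

Orientations are given as a unit quaternion [x, y, z, w].
In Python, from plant import ctrl, eyes gives the robot as it stands. The module is installed in compiled form; this text tells all that it offers. Calls block until the motion is done:
- ctrl.reach(position, orientation): joint-space move of the TCP to a pose.
- ctrl.move_l(position, rotation=None, max_speed=0.15, f_stop=None): straight line of the TCP; rotation=None keeps the orientation; max_speed is the mean speed in m/s. With f_stop (N) it stops when the force on the tool has changed by that much, and returns True; else False.
- ctrl.movej(angles): joint-space move.
- ctrl.grip(opening): opening from 0.0 (shut) to 1.0 (fully open); the grip force is fixed at half the most; returns when the fingers have stopped.
- ctrl.pause(seconds).
- ctrl.inverse_kinematics(position, orientation): joint angles nearest the present ones, or None.
- eyes.get_image(name): name is "scene" or "top" or "wrist"; returns the picture (400x640x3 uint8, red, green, blue); there is no depth.
- eyes.calibration(name): a dict with "vfov" (degrees; the focal length in pixels is half the picture's height over the tangent of half this angle, whatever the lens; pixels are square), "cx", "cy" (the principal point, pixels), "D" ([k1, k2, p1, p2, k3] as OpenCV has them; the pictures are not rectified), "rvec" (rotation vector, rad) and "tvec" (3), from world to camera coordinates, as OpenCV has them; the wrist camera has in their place "mount" (4x4, takes a point from camera to tool coordinates, whose origin is the TCP and whose axes are the flange's). Camera axes: x right, y down, z forward; pixel columns grow to the right and rows downward; lengths in m; the calibration is good to about 2 mm. A picture is of the moment at which its call begins: read the wrist's pose just before it. calibration takes no time and is no camera call.
A pose or a line that the arm cannot do raises ctrl.PlanningError and nothing moves.
- ctrl.job_done(): hands the job in; it is judged then, once.
Readings, each from a call of its own:
- ctrl.current_t(): time.
- ctrl.current_joint_pos(): joint angles.
- ctrl.current_qvel(): joint speeds.
- ctrl.current_joint_torque(): joint torques, N m.
- ctrl.current_eef_pos(): TCP position.
- ctrl.current_tcp_rot(): TCP orientation.
- ctrl.current_wrist_force(): force on the tool from outside, world axes, zero at the start.
- ctrl.current_torque(): the same for the moment, N m.
- ctrl.current_gripper_width(): opening from 0.0 (shut) to 1.0 (fully open).
- ctrl.current_grasp_force(): force on a finger pad.
Only numpy, scipy, OpenCV 4.12 (cv2) and the standard library are available. Lean on these libraries where they do the work, as an engineer would, in place of code of your own. Each camera call takes 0.05 s, during which the arm holds its last target. There are 200 camera calls.

## Task

Get the marking board ready: push the flat try square, without lifting it, so that it swings round its pivot pin until the back of its thick stock rests against the stop pin, then press on the flush dark slide under the little shelf and slide it all the way in so that it blocks the stock. Then fetch the short wooden offcut and lay it flat in the inside corner of the square, its end snug against the stock and its long side snug against the thin blade, let go, and leave the other things alone.

Things in the scene. Friction and masses are not known exactly. Their poses are not given: they have to be found in the camera images.
- board: plywood marking board fixed on the cabinet, 175 mm (x from -80 to +95) by 260 mm (y from -135 to +125), 18 mm thick; origin on its underside, at z = 0. Seen from its front side (-x, facing the right end of the cabinet), +x points away, +y left. Its x axis points about 60 degrees left of the robot's x. At its right end (-y) a small plywood shelf stands on an upright at the back
- shelf_front (a point): middle of the lower front edge of the shelf over the slide, 186 mm up. Shelf: board y -135 to -65, x -35 to +91, top at 198 mm (low tape roll on it to 217 mm), upright at x +79 to +91. Open to the front and sides below; as it covers the slide, the tool must lean with its wrist towards the board's front (-x), 30 to 45 degrees from vertical, to reach the slide
- pivot_pin (a point): foot, on the board's top, of the fixed steel pivot pin, 10 mm diameter, 18 mm high, at board x +35, y +85 mm; it sits in the notch of the square
- stop_pin (a point): foot of the fixed steel stop pin, 10 mm diameter, 18 mm high, at board x +43, y -40 mm; the back edge of the stock rests against its front side when the square is home
- square: loose try square lying flat, 200 g. Origin: underside, at the pin's centre with the pin on the floor of the notch (14 wide, 8 mm deep, in the back edge). Wooden stock 14 mm thick: x -33 (front) to +3 (back), y -150 to +22 mm. Steel blade 6 mm thick: x -85 to -33, y -32 to +10. Home: origin over the pin, axes parallel to the board's. Starts on the pin at 16 to 29 degrees negative yaw to the board
- push_point (a point): point on the front edge of the stock at y -75 mm, half its thickness up (centre of mass: y -57 mm). Pushed here towards the board's +x, the square stays against the pin while it swings; pushed near the stock's free end (-y) it would come off the pin. A pipe rack close to the robot's left can hinder its upper arm: leaning the tool 15 to 30 degrees, wrist towards the board's front, helps
- lock (a joint): the flush slide: 0 out, 0.040 m all the way in (along the board's +y). A dark steel bar 54 mm long (y), 23.5 mm wide (x), no handle, top 28 mm above the cabinet, level with the aluminium rails beside it (10 mm wide each). Friction about 1.2 N, no spring: stays where left. All the way in, it lies 29 mm along the front edge of the home stock, 3 mm in front of it
- lock_top (a point): point on the top of the slide, among shallow ribs, 19 mm from its outer (-y) end, on its centre line; moves with the slide. A closed gripper pressed on it with 6 to 20 N drags it along the board's y axis
- offcut_short: loose pine offcut, 40 mm (x) by 70 mm (y) by 22 mm high, about 40 g, lying on the cabinet in front of the board (its -x side), its long axis y roughly along the board's x; origin at the centre of its underside
- nest (a point): point of the square, level with its underside, at x -68, y -52 mm in its frame: where the centre of the short offcut's underside is when it touches stock and blade; the offcut's long axis (y) then lies along the square's x, either way round
- offcut_long: bystander: loose longer pine offcut 45 x 120 x 35 mm, behind the board; leave alone
- tape_rule: bystander: loose tape measure 73 x 92 x 33 mm, behind the board; leave alone
- mug: bystander: loose cream mug 90 x 126 x 96 mm, behind the board; leave alone

How it is judged:
By the outcome, as a careful person would: the job done as asked, in the order asked, and still so for the second after the job is handed in, with the robot touching nothing.
It also fails if it takes over 45 s, if anything falls off the work surface, if the arm or the gripper's body presses on something with over 40 N, if the wrist force passes 120 N, or if a joint passes its speed limit or range.

## Working session

There is one attempt and no reset: what is moved stays moved. The work goes in short steps, each a Python script; the robot and the scene stay as the last script left them, time stands still between calls to the robot, and variables do not carry over. Pictures are saved under pics/ and viewed, at most 11 in all, crops included, and the job is handed in when it is done.

```bash
mkdir -p pics && python3 - <<'E'
from plant import ctrl, eyes
import cv2, numpy as np
for n in ["scene","top"]:
    im=eyes.get_image(n); cv2.imwrite(f"pics/{n}0.png",im[:,:,::-1])
for n in ["scene","top","wrist"]: print(n,eyes.calibration(n))
print(ctrl.current_t(),ctrl.current_tcp_rot(),ctrl.pinch_z)
E
```

```text
scene {'vfov': 54.482394061045, 'cx': 321.89948480844015, 'cy': 197.52495420493804, 'D': array([0.00577943, 0.        , 0.        , 0.        , 0.        ]), 'rvec': array([ 2.37763679,  0.30685169, -0.10055233]), 'tvec': array([-0.45868475, -0.06965312,  1.09828223])}
top {'vfov': 51.63707510459118, 'cx': 316.88858023573977, 'cy': 205.5443660272852, 'D': array([0.01954848, 0.        , 0.        , 0.        , 0.        ]), 'rvec': array([ 2.12420508, -2.11262478,  0.2083838 ]), 'tvec': array([-0.12221154,  0.52277388,  0.91859626])}
wrist {'vfov': 64.50273594760273, 'cx': 320.7017047754762, 'cy': 204.14591523673909, 'D': array([-0.04897703,  0.        ,  0.        ,  0.        ,  0.        ]), 'mount': array([[-1.35189529e-03, -9.61458414e-01, -2.74947069e-01,
         6.95037900e-02],
       [ 9.99998629e-01, -1.03685192e-03, -1.29117009e-03,
         3.58045437e-04],
       [ 9.56326954e-04, -2.74948438e-01,  9.61458497e-01,
        -1.69847964e-01],
       [ 0.00000000e+00,  0.00000000e+00,  0.00000000e+00,
         1.00000000e+00]])}
0.1 [ 9.82206380e-01  1.87802487e-01 -7.38688965e-05 -9.20788961e-04] 0.0187
```

View pics/top0.png

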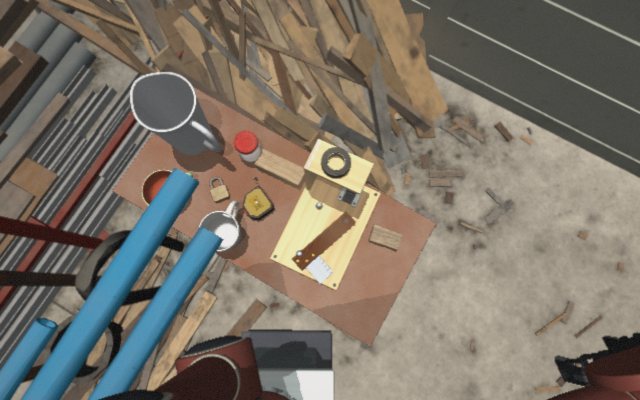

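View pics/scene0.png

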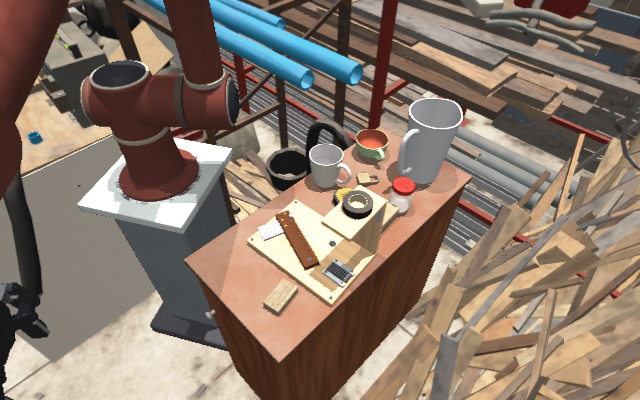

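The top view shows the board with corners near (274,257), (337,288) and (380,192). The square is at about (325,240), the slide at (348,196) and the short offcut at (385,236). I'll enlarge the crop and measure.

```bash
cat > h.py <<'E'
import numpy as np, cv2
from scipy.spatial.transform import Rotation as R
from plant import ctrl, eyes
def cam(n,pose=None):
    c=eyes.calibration(n); f=200/np.tan(np.radians(c["vfov"]/2))
    K=np.array([[f,0,c["cx"]],[0,f,c["cy"]],[0,0,1]])
    if "mount" in c:
        T=np.eye(4);T[:3,:3]=R.from_quat(pose[1]).as_matrix();T[:3,3]=pose[0]
        T=T@c["mount"]; Rw=T[:3,:3];o=T[:3,3]
    else:
        Rw=cv2.Rodrigues(c["rvec"])[0].T; o=-Rw@c["tvec"]
    return K,c["D"],Rw,o
def cast(C,px,z):
    K,D,Rw,o=C
    u=cv2.undistortPoints(np.array(px,float).reshape(-1,1,2),K,D).reshape(-1,2)
    d=np.c_[u,np.ones(len(u))]@Rw.T
    return o+d*((z-o[2])/d[:,2])[:,None]
def proj(C,P):
    K,D,Rw,o=C
    return cv2.projectPoints(np.array(P,float).reshape(-1,1,3),cv2.Rodrigues(Rw.T)[0],-Rw.T@o,K,D)[0].reshape(-1,2)
def pose(): return np.array(ctrl.current_eef_pos()),np.array(ctrl.current_tcp_rot())
def shot(n,name):
    p=pose(); im=eyes.get_image(n)[:,:,::-1].copy(); cv2.imwrite(f"pics/{name}.png",im)
    return im,cam(n,p if n=="wrist" else None)
E
python3 - <<'E'
from h import *
im=cv2.imread("pics/top0.png")[130:300,250:440]
cv2.imwrite("pics/crop.png",cv2.resize(im,None,fx=3.5,fy=3.5,interpolation=cv2.INTER_CUBIC))
C=cam("top")
print(cast(C,[(274,257),(337,288),(380,192)],.018))
E
```

```text
[[ 0.40522822 -0.01839998  0.018     ]
 [ 0.33406446 -0.16735213  0.018     ]
 [ 0.56467668 -0.27339942  0.018     ]]
```

View pics/crop.png

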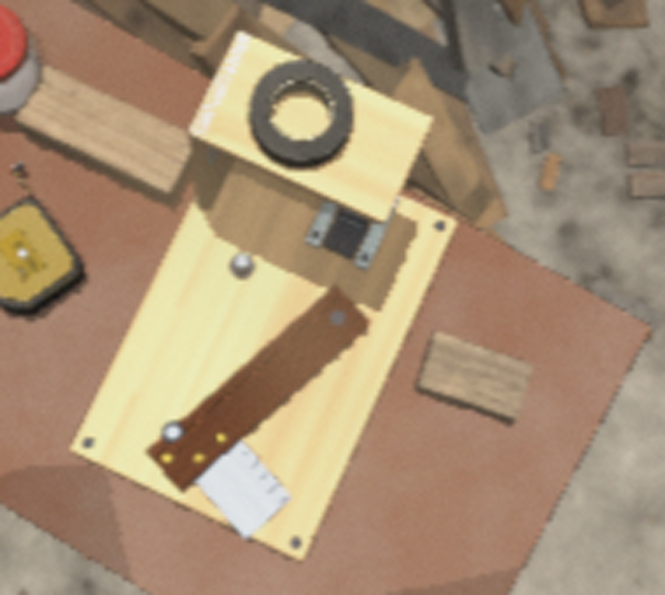

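The enlarged crop shows the board corners at (72,450), (303,560) and (457,222), and the pin tops at (172,430) and (242,262). The offcut's top is near (475,373). The stock is yawed clockwise and the slide is at about (348,232), under the front of the shelf. Next I'll fit the board pose and test IK.

```bash
cat >> h.py <<'E'
def fit(B,W):  # 2D rigid board->world
    B=np.array(B);W=np.array(W);b=B-B.mean(0);w=W-W.mean(0)
    th=np.arctan2((b[:,0]*w[:,1]-b[:,1]*w[:,0]).sum(),(b*w).sum())
    r=R.from_euler('z',th).as_matrix()[:2,:2]
    t=W.mean(0)-r@B.mean(0); return th,t,W-(B@r.T+t)
def b2w(bd,p):
    th,x,y=bd; return R.from_euler('z',th).apply(np.array(p,float))+[x,y,0]
def quat(bd,a,flip=0,dyaw=0):
    # tool z leans (wrist to -x), flip 0: tool x toward board -x ; 180: toward +x, +-90 along y
    s,c=np.sin(a),np.cos(a)
    M=np.array([[-c,0,s],[0,1,0],[-s,0,-c]])
    return (R.from_euler('z',bd[0]+dyaw)*R.from_matrix(M)*R.from_euler('z',flip,degrees=True)).as_quat()
E
python3 - <<'E'
from h import *
C=cam("top")
q=lambda l:(np.array(l)+.5)/3.5-.5+[250,130]
W=np.r_[cast(C,q([(72,450),(303,560),(457,222)]),.018),cast(C,q([(172,430),(242,262)]),.036)][:,:2]
B=[(.095,.125),(-.08,.125),(-.08,-.135),(.035,.085),(.043,-.04)]
th,t,res=fit(B,W);bd=(th,*t);print(np.degrees(th),bd,np.round(res*1e3,1))
o=cast(C,q([(437,333),(532,363),(516,410),(420,378)]),.022)
print("offcut",o.mean(0),np.degrees(np.arctan2(*(o[1]-o[0])[[1,0]])),np.degrees(np.arctan2(*(o[2]-o[3])[[1,0]])),np.linalg.norm(np.diff(o,axis=0),axis=1))
sl=cast(C,q([(338,290),(368,324),(180,490),(147,452)]),.032)
print("stock angle",[np.degrees(np.arctan2(*(a)[[1,0]])-th)for a in(sl[3]-sl[0],sl[2]-sl[1])])
for nm,p,a in [("push",(-.04,.03,.0235),20),("home",(-.01,.01,.0235),20),("lockout",(-.004,-.111,.035),40),("lockin",(-.004,-.071,.035),40),("hi",(-.09,-.111,.13),40),("place",(-.033,.033,.03),15),("place",(-.033,.033,.03),0)]:
    for f in(0,90,-90,180):
        j=ctrl.inverse_kinematics(b2w(bd,p),quat(bd,np.radians(a),f))
        print(nm,a,f,None if j is None else np.round(j,2))
E
```

```text
64.98458094903668 (np.float64(1.1341949005894716), np.float64(0.47556803791752694), np.float64(-0.14598323120638204)) [[-0.1 -2.5]
 [ 1.8  0.1]
 [-2.1  1.7]
 [ 1.3  0.6]
 [-0.9  0.1]]
offcut [ 0.45712429 -0.28371472  0.022     ] -107.52088938548341 -108.32048433372363 [0.06736338 0.03424048 0.06798117]
stock angle [np.float64(65.74328862623457), np.float64(66.63498479177896)]
push 20 0 [-0.76 -0.11  2.13  0.35  1.26  2.69]
push 20 90 [-0.76 -0.11  2.13  0.35  1.26 -2.02]
push 20 -90 [-0.76 -0.11  2.13  0.35  1.26  1.12]
push 20 180 [-0.76 -0.11  2.13  0.35  1.26 -0.45]
home 20 0 [-0.69 -0.07  2.09  0.36  1.23  2.75]
home 20 90 [-0.69 -0.07  2.09  0.36  1.23 -1.96]
home 20 -90 [-0.69 -0.07  2.09  0.36  1.23  1.18]
home 20 180 [-0.69 -0.07  2.09  0.36  1.23 -0.39]
lockout 40 0 [-0.77  0.3   1.78  0.67  1.39  2.57]
lockout 40 90 [-0.77  0.3   1.78  0.67  1.39 -2.14]
lockout 40 -90 [-0.77  0.3   1.78  0.67  1.39  1.  ]
lockout 40 180 [-0.77  0.3   1.78  0.67  1.39 -0.57]
lockin 40 0 [-0.8   0.22  1.87  0.66  1.39  2.55]
lockin 40 90 [-0.8   0.22  1.87  0.66  1.39 -2.17]
lockin 40 -90 [-0.8   0.22  1.87  0.66  1.39  0.98]
lockin 40 180 [-0.8   0.22  1.87  0.66  1.39 -0.6 ]
hi 40 0 [-0.9   0.22  1.69  0.61  1.59  2.58]
hi 40 90 [-0.9   0.22  1.69  0.61  1.59 -2.13]
hi 40 -90 [-0.9   0.22  1.69  0.61  1.59  1.01]
hi 40 180 [-0.9   0.22  1.69  0.61  1.59 -0.56]
place 15 0 [-0.69 -0.15  2.14  0.27  1.23  2.79]
place 15 90 [-0.69 -0.15  2.14  0.27  1.23 -1.93]
place 15 -90 [-0.69 -0.15  2.14  0.27  1.23  1.22]
place 15 180 [-0.69 -0.15  2.14  0.27  1.23 -0.35]
place 0 0 [-0.52 -0.17  2.13 -0.    1.18  3.06]
place 0 90 [-0.52 -0.17  2.13 -0.    1.18 -1.65]
place 0 -90 [-0.52 -0.17  2.13 -0.    1.18  1.49]
place 0 180 [-0.52 -0.17  2.13 -0.    1.18 -0.08]
```

```bash
python3 - <<'E'
from h import *
bd=(1.1342,.47557,-.14598)
ctrl.reach(b2w(bd,(-.07,.0,.22)),quat(bd,np.radians(20),0))
ctrl.grip(0.0)
im,C=shot("wrist","w1")
print(ctrl.current_t(),np.round(pose()[0],4)); np.save("w1.npy",np.r_[pose()])if 0 else np.savez("w1.npz",p=pose()[0],q=pose()[1])
for p in [(.095,.125,.018),(-.08,.125,.018),(-.08,-.135,.018),(.035,.085,.036),(.043,-.04,.036),(-.035,-.1,.186)]: print(p,proj(C,b2w(bd,p)).round(0))
E
```

```text
3.3667 [ 0.446  -0.2094  0.22  ]
(0.095, 0.125, 0.018) [[410. 229.]]
(-0.08, 0.125, 0.018) [[436. 106.]]
(-0.08, -0.135, 0.018) [[197. 107.]]
(0.035, 0.085, 0.036) [[389. 202.]]
(0.043, -0.04, 0.036) [[289. 207.]]
(-0.035, -0.1, 0.186) [[185. 244.]]
```

View pics/w1.png

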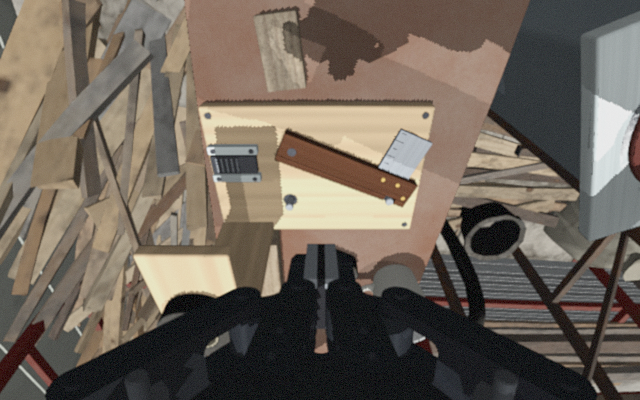

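The wrist view agrees with the board fit to within a few px (corner at (411,229), pins at (390,202) and (290,203)). The slide is the dark bar at about (212–258, 154–173), and the stock's front edge runs from (287,130) to (385,168). I'll refit using both views, then push.

```bash
python3 - <<'E'
from h import *
d=np.load("w1.npz");C=cam("wrist",(d["p"],d["q"]))
B=[(.095,.125),(-.08,.125),(-.08,-.135),(.035,.085),(.043,-.04)]
W=np.r_[cast(C,[(411,229),(434,101),(199,103)],.018),cast(C,[(390,203),(290,205)],.036)][:,:2]
th,t,res=fit(B,W);print(np.degrees(th),th,t,np.round(res*1e3,1))
for bd in[(1.1342,.47557,-.14598),(th,*t)]:
    inv=lambda P:R.from_euler('z',-bd[0]).apply(P-[bd[1],bd[2],0]).round(4)
    print("slide+rails",inv(cast(C,[(212,154),(258,154),(258,173),(212,173),(209,146),(260,183)],.028)).tolist())
    s=inv(cast(C,[(289,129),(385,168)],.032));print("front edge",s.tolist(),np.degrees(np.arctan2(-(s[1]-s[0])[0],(s[1]-s[0])[1])))
o=cast(C,[(256,13),(297,9),(305,87),(270,91)],.022);print("offcut",o.mean(0),np.linalg.norm(np.diff(o,axis=0),axis=1),[np.degrees(np.arctan2(*(v)[[1,0]])) for v in(o[3]-o[0],o[2]-o[1])])
E
```

```text
64.80513744531012 1.1310630206281282 [ 0.47377539 -0.14767187] [[-0.1  1.9]
 [ 2.4 -5. ]
 [-2.6  0. ]
 [ 1.2  3.6]
 [-1.  -0.6]]
slide+rails [[-0.0275, -0.1255, 0.028], [-0.0272, -0.0722, 0.028], [-0.0019, -0.0751, 0.028], [-0.0022, -0.1306, 0.028], [-0.0376, -0.1269, 0.028], [0.0122, -0.0743, 0.028]]
front edge [[-0.0591, -0.0343, 0.032], [-0.0108, 0.075, 0.032]] -23.84078005000058
slide+rails [[-0.0248, -0.1265, 0.028], [-0.0246, -0.0732, 0.028], [0.0006, -0.076, 0.028], [0.0005, -0.1315, 0.028], [-0.0349, -0.128, 0.028], [0.0147, -0.0752, 0.028]]
front edge [[-0.0567, -0.0354, 0.032], [-0.0087, 0.0741, 0.032]] -23.670538484720456
offcut [ 0.45266291 -0.28361329  0.022     ] [0.0379139  0.07072344 0.03673115] [np.float64(70.25111929663291), np.float64(69.29337362695588)]
```

```bash
echo 'bd=(1.1326,.4747,-.1468)' >> h.py && python3 - <<'E'
from h import *
q=quat(bd,np.radians(20),0)
def tcp(thd,gap,z=.0235):
    r=R.from_euler('z',-thd,degrees=True)
    p=r.apply([-.033,-.075,0])+[.035,.085,0]+r.apply([-.011-gap,0,0]); p[2]=z; return b2w(bd,p)
ctrl.reach(tcp(24,.016,.06),q)
print("down",ctrl.move_l(tcp(24,.016),max_speed=.08,f_stop=8),ctrl.current_wrist_force())
for t,g in((24,0),(16,0),(8,0),(2,0)):
    ctrl.move_l(tcp(t,g),max_speed=.08); print(t,np.round(ctrl.current_wrist_force(),1))
print("home",ctrl.move_l(tcp(0,-.008),max_speed=.04,f_stop=8),np.round(ctrl.current_wrist_force(),1))
p=pose()[0]-[bd[1],bd[2],0]; print(R.from_euler('z',-bd[0]).apply(p).round(4))
ctrl.move_l(tcp(0,.02),max_speed=.1)
ctrl.move_l(b2w(bd,(-.10,-.03,.14)),quat(bd,np.radians(38),0),max_speed=.2)
shot("wrist","w2"); np.savez("w2.npz",p=pose()[0],q=pose()[1])
print(ctrl.current_t(),np.round(ctrl.current_wrist_force(),1))
E
```

```text
down False [0.03924422 0.2624384  0.53747075]
24 [-0.1  0.7 -0.2]
16 [ 0.7 -0.3 -0.2]
8 [ 0.1  0.8 -0.2]
2 [ 0.3 -0.5  1. ]
home False [ 0.6 -0.3 -0.7]
[-0.0008  0.0101  0.0235]
7.6583 [-0.   0.2 -0.7]
```

View pics/w2.png

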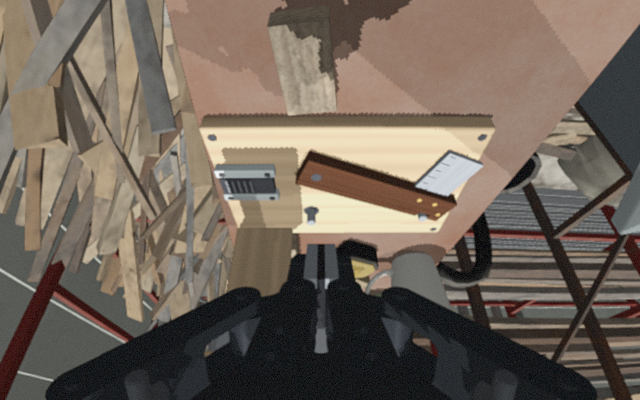

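The square has turned only partway; the stock's front edge now runs from about (311,152) to (417,189). I need to push further.

```bash
python3 - <<'E'
from h import *
d=np.load("w2.npz");C=cam("wrist",(d["p"],d["q"]))
inv=lambda P:R.from_euler('z',-bd[0]).apply(P-[bd[1],bd[2],0])
s=inv(cast(C,[(311,151),(416,188)],.032));print(s.round(4),np.degrees(np.arctan2(-(s[1]-s[0])[0],(s[1]-s[0])[1])))
print(inv(cast(C,[(203,130),(493,127),(488,116)],.018)).round(4), inv(cast(C,[(311,208),(423,215)],.036)).round(4),inv(cast(C,[(215,166),(273,164),(277,198),(220,200)],.028)).round(4))
E
```

```text
[[-0.0642 -0.0373  0.032 ]
 [-0.013   0.0662  0.032 ]] -26.282712265029954
[[-0.0763 -0.1308  0.018 ]
 [-0.0798  0.1201  0.018 ]
 [-0.0914  0.1107  0.018 ]] [[ 0.0155 -0.0392  0.036 ]
 [ 0.0293  0.0836  0.036 ]] [[-0.0414 -0.1276  0.028 ]
 [-0.0437 -0.073   0.028 ]
 [ 0.0084 -0.0751  0.028 ]
 [ 0.0117 -0.1366  0.028 ]]
```

```bash
python3 - <<'E'
from h import *
im,C=shot("top","t2")
a=im[130:300,250:440]; b=cv2.imread("pics/top0.png")[130:300,250:440]
cv2.imwrite("pics/t2c.png",cv2.resize(np.hstack([a]),None,fx=3.5,fy=3.5,interpolation=cv2.INTER_CUBIC))
print(ctrl.current_gripper_width(),ctrl.current_t())
E
```

```text
-0.0008962545836412589 7.7083
```

View pics/t2c.png

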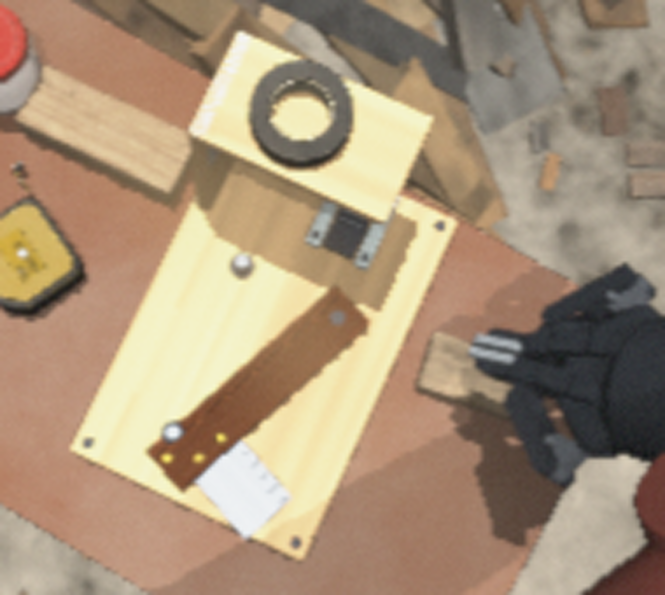

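```bash
python3 - <<'E'
from h import *
C=cam("top");p,q=pose();print(p,q,quat(bd,np.radians(38),0))
z=R.from_quat(q).apply([0,0,1])
for k in(0,-.02,-.05,-.1,.02): print(k,((proj(C,p+k*z)-[250,130])*3.5).round(0))
for pt in((.035,.085,.036),(.043,-.04,.036)): print(((proj(C,b2w(bd,pt))-[250,130])*3.5).round(0))
print(ctrl.current_joint_pos())
E
```

```text
[ 0.45907449 -0.24836146  0.13891958] [-0.5075083   0.79761045  0.17585944  0.27445647] [-0.50728332  0.79791542  0.17467165  0.27474431]
0 [[448. 342.]]
-0.02 [[471. 347.]]
-0.05 [[507. 355.]]
-0.1 [[573. 369.]]
0.02 [[426. 337.]]
[[173. 432.]]
[[242. 261.]]
[-0.96696681  0.0301341   1.86303713  0.56039757  1.61819843  2.53186996]
```

The fingertips actually show up about 20 mm behind the nominal TCP: crop (470,345) against a projected (448,342). That explains why the push passed over the stock. I'll touch the board to measure the offset, then push again.

```bash
python3 - <<'E'
from h import *
q=quat(bd,np.radians(20),0)
inv=lambda P:R.from_euler('z',-bd[0]).apply(P-[bd[1],bd[2],0]).round(4)
def tcp(thd,gap,z):
    r=R.from_euler('z',-thd,degrees=True)
    p=r.apply([-.033,-.075,0])+[.035,.085,0]+r.apply([-.008-gap,0,0])+[.0065,0,0]; p[2]=z; return b2w(bd,p)
s=tcp(24,.018,.05); ctrl.move_l(s,q,max_speed=.2)
s[2]=-.006
print("touch",ctrl.move_l(s,max_speed=.04,f_stop=5),np.round(ctrl.current_wrist_force(),1))
zc=pose()[0][2]; print("zc",zc)
z=zc+.003; s[2]=z; ctrl.move_l(s,max_speed=.05)
for t in(24,18,12,6):
    ctrl.move_l(tcp(t,0,z),max_speed=.08)
f0=ctrl.current_wrist_force()
print("home",ctrl.move_l(tcp(0,-.022,z),max_speed=.04,f_stop=7),np.round(ctrl.current_wrist_force(),1),np.round(f0,1),inv(pose()[0]))
shot("top","t3"); print(ctrl.current_t())
E
```

```text
touch True [-0.9 -0.8  4.5]
zc -0.004716721017266383
home True [-1.5 -3.6  2. ] [ 0.5  0.4 -0. ] [ 0.0038  0.0125 -0.002 ]
11.6833
```

```bash
python3 - <<'E'
from h import *
inv=lambda P:R.from_euler('z',-bd[0]).apply(P-[bd[1],bd[2],0]).round(4)
p=pose()[0]
pb=inv(p); ctrl.move_l(b2w(bd,pb+[-.015,0,.002]),max_speed=.1)
ctrl.move_l(b2w(bd,(-.12,-.10,.10)),quat(bd,np.radians(38),0),max_speed=.2)
a,C=shot("top","t4")
cv2.imwrite("pics/t4c.png",cv2.resize(a[130:300,250:440],None,fx=3.5,fy=3.5,interpolation=cv2.INTER_CUBIC))
P=lambda x,y:b2w(bd,(x,y,.032))
print("home corners expected",((proj(C,[P(.002,-.065),P(.038,-.065),P(.002,.107),P(.038,.107)])-[250,130])*3.5).round(0).tolist(),ctrl.current_t())
E
```

```text
home corners expected [[312.0, 255.0], [264.0, 233.0], [203.0, 484.0], [154.0, 460.0]] 13.1083
```

View pics/t4c.png

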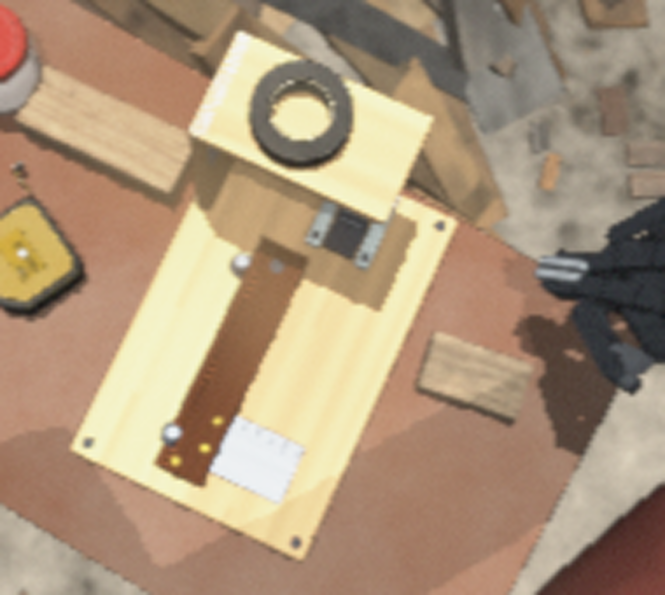

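The square is home, with stock corners near the expected (312,255) and (264,233), against both pins. Next is the slide.

```bash
python3 - <<'E'
from h import *
a=np.radians(38);q=quat(bd,a,0);zt=np.array([np.sin(a),0,-np.cos(a)])
inv=lambda P:R.from_euler('z',-bd[0]).apply(P-[bd[1],bd[2],0]).round(4)
t=np.array([.0102,-.111,.0116])
ctrl.move_l(b2w(bd,t-.06*zt),q,max_speed=.2)
ctrl.move_l(b2w(bd,t+[0,0,.012]),max_speed=.12)
print(ctrl.move_l(b2w(bd,t-[0,0,.012]),max_speed=.025,f_stop=10),np.round(ctrl.current_wrist_force(),1),inv(pose()[0]))
c=inv(pose()[0]); 
for dy in(.02,.043):
    print(ctrl.move_l(b2w(bd,c+[0,dy,-.0005]),max_speed=.05,f_stop=15),np.round(ctrl.current_wrist_force(),1),inv(pose()[0]))
c=inv(pose()[0])
ctrl.move_l(b2w(bd,c+[0,0,.01]),max_speed=.1)
ctrl.move_l(b2w(bd,[-.12,-.06,.11]),max_speed=.25)
im,C=shot("wrist","w5"); np.savez("w5.npz",p=pose()[0],q=pose()[1])
print(ctrl.current_t())
E
```

```text
True [-0.8 -0.   4.9] [ 0.0101 -0.1118  0.0116]
False [-1.7 -1.6  5.5] [ 0.0101 -0.0909  0.0116]
False [-0.3 -0.7  5.7] [ 0.0102 -0.0682  0.0116]
17.1833
```

View pics/w5.png

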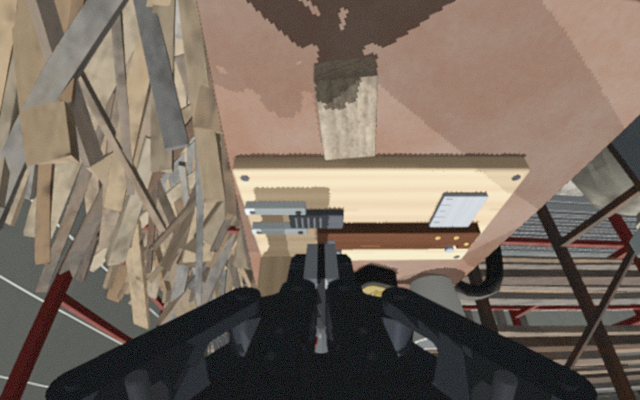

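The slide moved in: the dark bar now spans about (290–343), in front of the stock. Next I'll measure its end.

```bash
python3 - <<'E'
from h import *
d=np.load("w5.npz");C=cam("wrist",(d["p"],d["q"]))
inv=lambda P:R.from_euler('z',-bd[0]).apply(P-[bd[1],bd[2],0]).round(4)
for x,y in((-.0245,-.036),(-.001,-.036),(-.0245,-.09),(.002,-.065),(.002,.107)): print((x,y),proj(C,b2w(bd,(x,y,.028))).round(1))
im=cv2.imread("pics/w5.png"); g=cv2.cvtColor(im,cv2.COLOR_BGR2GRAY)
print(inv(cast(C,[(343,210),(343,229),(290,215)],.028)))
print(g[213,280:352:2].tolist(),g[217,300:352:2].tolist())
# blade & offcut masks
m=cv2.inRange(cv2.cvtColor(im,cv2.COLOR_BGR2HSV),(0,0,170),(180,60,255)); n,l,s,c=cv2.connectedComponentsWithStats(m[:, 400:520]); 
print(s[s[:,4]>100][1:4])
E
```

```text
(-0.0245, -0.036) [[344.3 214.6]]
(-0.001, -0.036) [[342.9 227.4]]
(-0.0245, -0.09) [[288.4 214.8]]
(0.002, -0.065) [[314.7 229. ]]
(0.002, 0.107) [[479.  228.1]]
[[-0.0323 -0.0377  0.028 ]
 [ 0.0022 -0.0358  0.028 ]
 [-0.0241 -0.0885  0.028 ]]
[176, 172, 174, 177, 174, 174, 172, 169, 90, 64, 102, 172, 169, 72, 46, 39, 47, 47, 42, 48, 44, 47, 47, 39, 44, 48, 51, 46, 50, 38, 43, 47, 220, 231, 231, 230] [68, 87, 64, 71, 86, 67, 66, 89, 69, 69, 91, 71, 65, 62, 80, 117, 119, 118, 115, 116, 119, 111, 213, 223, 221, 221]
[[   0  169  120   72 5912]
 [   0  246   68   25  761]]
```

The slide end matches the fully-in position to about 1 mm. I'll make a short firmer second drag to be sure it is at the stop, then pick the offcut.

```bash
python3 - <<'E'
from h import *
a=np.radians(38);q=quat(bd,a,0);zt=np.array([np.sin(a),0,-np.cos(a)])
inv=lambda P:R.from_euler('z',-bd[0]).apply(P-[bd[1],bd[2],0]).round(4)
t=np.array([.0102,-.082,.0116])
ctrl.move_l(b2w(bd,t-.05*zt),q,max_speed=.25)
ctrl.move_l(b2w(bd,t+[0,0,.008]),max_speed=.12)
print(ctrl.move_l(b2w(bd,t-[0,0,.012]),max_speed=.025,f_stop=12),np.round(ctrl.current_wrist_force(),1),inv(pose()[0]))
c=inv(pose()[0])
print(ctrl.move_l(b2w(bd,c+[0,.016,-.001]),max_speed=.05,f_stop=18),np.round(ctrl.current_wrist_force(),1),inv(pose()[0]))
c=inv(pose()[0]);ctrl.move_l(b2w(bd,c+[0,0,.01]),max_speed=.1)
ctrl.move_l(b2w(bd,[-.12,-.05,.11]),max_speed=.25)
# offcut
o=np.array([.455,-.2837,0]); dy=1.239-bd[0]; q=quat(bd,np.radians(15),0,dy)
u=np.array([np.cos(1.239),np.sin(1.239),0]); g=o+.010*u
ctrl.reach(g+[0,0,.07],q); ctrl.grip(1.0)
im,C=shot("wrist","w6"); np.savez("w6.npz",p=pose()[0],q=pose()[1])
print(pose()[0],"offcut px expected",proj(C,[o+[0,0,.022]+s*.035*u+r*.02*np.array([-u[1],u[0],0]) for s,r in((-1,-1),(-1,1),(1,1),(1,-1))]).round(0).tolist(),ctrl.current_t())
E
```

```text
True [-0.4 -0.8  5.4] [ 0.0099 -0.0834  0.0116]
False [ 1.9 -1.   5.6] [ 0.0099 -0.0677  0.0116]
[ 0.45825041 -0.2742403   0.07000877] offcut px expected [[289.0, 137.0], [352.0, 137.0], [348.0, 227.0], [294.0, 227.0]] 21.5333
```

View pics/w6.png

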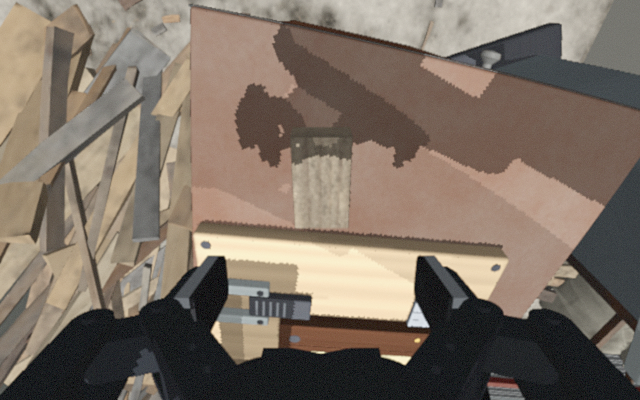

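The offcut's corners, about (292,137), (352,137), (350,229) and (294,229), match the prediction. Now to grasp it.

```bash
python3 - <<'E'
from h import *
p=pose()[0].copy(); p[2]=-.020
print(ctrl.move_l(p,max_speed=.1,f_stop=8),pose()[0])
ctrl.grip(0.0); print(ctrl.current_gripper_width(),ctrl.current_grasp_force(),np.round(ctrl.current_wrist_force(),1))
p[2]=.045; ctrl.move_l(p,max_speed=.12)
print(ctrl.current_gripper_width(),ctrl.current_grasp_force(),ctrl.current_t())
# above nest, held back
g=b2w(bd,(-.033-.012+.010,.033-.006,.045)); ctrl.move_l(g,quat(bd,np.radians(15),0),max_speed=.15)
im,C=shot("wrist","w7"); np.savez("w7.npz",p=pose()[0],q=pose()[1])
im,C=shot("scene","s7");cv2.imwrite("pics/s7c.png",cv2.resize(im[180:310,220:400],None,fx=4,fy=4,interpolation=cv2.INTER_CUBIC))
print(ctrl.current_gripper_width(),ctrl.current_grasp_force(),ctrl.current_t())
E
```

```text
False [ 0.45880422 -0.27477011 -0.01926552]
0.4520836074299705 61.9649612903595 [-0.9 -0.8  1.7]
0.4533376672380006 61.59915804862976 23.7667
0.45130679890423836 61.593557596206665 24.75
```

View pics/w7.png

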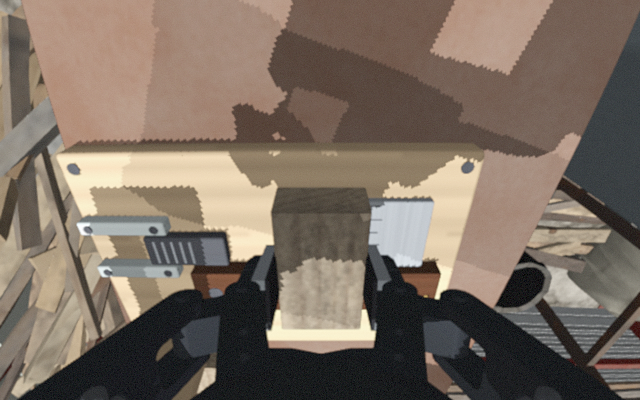

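The offcut is held square in the gripper (front face about (272–370, 188–213)), with the blade just right of it at (375–432, 200–265). I'll lower it, then nudge it into the stock and the blade.

```bash
python3 - <<'E'
from h import *
inv=lambda P:R.from_euler('z',-bd[0]).apply(P-[bd[1],bd[2],0]).round(4)
d=np.load("w7.npz");C=cam("wrist",(d["p"],d["q"]))
print("blade corners",inv(cast(C,[(433,200),(429,267)],.024)).tolist(),"exp y .095, x -.05/.002")
F=lambda:np.round(R.from_euler('z',-bd[0]).apply(ctrl.current_wrist_force()),1)
c=inv(pose()[0]); print(c,F())
c[2]=.012; ctrl.move_l(b2w(bd,c),max_speed=.12)
c[2]=-.001; print("down",ctrl.move_l(b2w(bd,c),max_speed=.04,f_stop=4),inv(pose()[0]),F())
c=inv(pose()[0]); c[2]+=.0005
r=ctrl.move_l(b2w(bd,c+[.022,0,0]),max_speed=.03,f_stop=5); print("x",r,inv(pose()[0]),F())
c=inv(pose()[0])
r=ctrl.move_l(b2w(bd,c+[0,.012,0]),max_speed=.03,f_stop=3.5); print("y",r,inv(pose()[0]),F(),ctrl.current_gripper_width(),ctrl.current_t())
E
```

```text
blade corners [[-0.0496, 0.0952, 0.024], [0.0051, 0.1025, 0.024]] exp y .095, x -.05/.002
[-0.0356  0.0263  0.0452] [ 0.3 -0.8 -1. ]
down True [-0.0357  0.026  -0.0013] [-0.9 -0.1  3.4]
x True [-0.0218  0.0263 -0.0013] [-1.5  0.5  2.4]
y True [-0.0221  0.0352 -0.0013] [-0.7  1.5  2.3] 0.4496850239382316 26.4667
```

```bash
python3 - <<'E'
from h import *
inv=lambda P:R.from_euler('z',-bd[0]).apply(P-[bd[1],bd[2],0]).round(4)
ctrl.grip(0.75); p=inv(pose()[0])
a=np.radians(15)
ctrl.move_l(b2w(bd,p+[-.012,0,.05]),max_speed=.15)
ctrl.move_l(b2w(bd,p+[-.10,-.02,.14]),max_speed=.25)
a,C=shot("top","t8"); w,_=shot("wrist","w8"); np.savez("w8.npz",p=pose()[0],q=pose()[1])
A=cv2.resize(a[190:290,275:365],None,fx=5,fy=5,interpolation=cv2.INTER_CUBIC)
w=w[80:330,120:440]; W=cv2.resize(w,None,fx=1.07,fy=1.07)
h=max(A.shape[0],W.shape[0]);pad=lambda i:cv2.copyMakeBorder(i,0,h-i.shape[0],0,0,0)
v=np.hstack([pad(A),pad(W)]);cv2.imwrite("pics/v8.png",v);print(v.shape,ctrl.current_t())
E
```

```text
(500, 792, 3) 28.0833
```

View pics/v8.png

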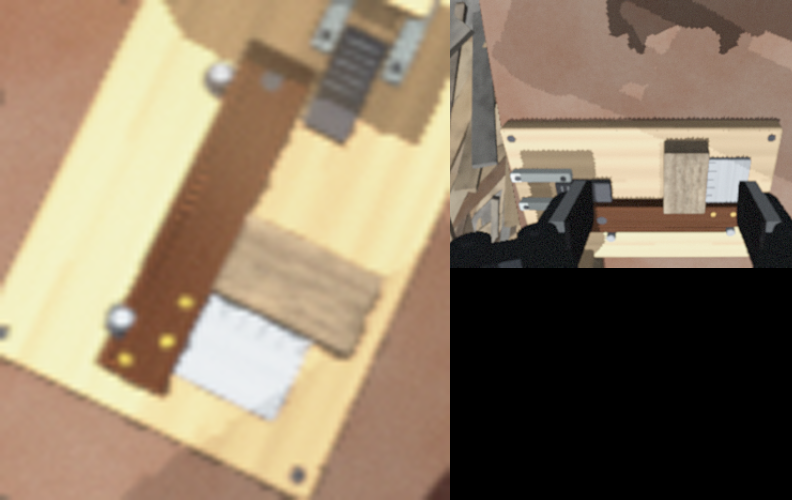

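The top view shows the offcut seated in the inside corner with no board visible between it and the blade or stock. The stock is on the stop pin and the slide is in.

```bash
python3 -c "
from plant import ctrl
print(ctrl.job_done(),ctrl.current_t())"
```

```text
the job is handed in; nothing more can be done
the job is handed in; nothing more can be done
```

I handed the job in at about 28 s, with no verdict returned: the stock rests on the stop pin, the slide is fully in, and the offcut lies in the inside corner against the stock and blade.

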